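# Lock the measuring stage's carriage home with its draw latch

### The job

Get the manual measuring stage ready for a reading: slide the carriage home against its stop (towards the latch), hook the draw latch's loop over the keeper on the carriage, then press the lever right down over centre so that the carriage is locked. The aluminium profile must stay lying on the glass, and nothing else on the bench may be disturbed.

Things in the scene. Friction and masses are not known exactly. Their poses are not given: they have to be found in the camera images.
- stage: fixed measuring stage: a dark granite base 400 (x) x 190 (y) x 30 mm high. Origin: centre of its underside. Its x axis is the slide direction and points from the latch (-x end) to the far end of the carriage; z is up. All latch motion is in its x-z plane at y = 0
- carriage (a joint): position of the sliding carriage (150 x 150 mm aluminium frame round dark glass, frame top 56 mm above the table) along the stage's +x; 0 = home against a hard stop, starts 0.04 to 0.07 m out. About 3 N of friction; it stays where it is left
- carriage_knob (a point): centre of the gripping part of the upright black knob (20 mm across, about 34 mm high, top 90 mm above the table) on the middle of the carriage's far (+x) rim. This point is 76 mm above the table
- keeper (a point): steel keeper hook, 16 mm wide (y), on the carriage's edge next to the latch; axes as the stage's. This point: centre of the loop's crossbar when drawn tight, 2.5 mm on the +x side of an upright post and 5 mm above a ledge that runs 25 mm on in +x. The carriage frame's top is 20 mm below it. With the carriage home it lies 50 mm in +x from lever_hinge, at its height
- keeper_lip (a point): end of the lip on top of the keeper's post: it overhangs to +x and ends here, 2 mm beyond the keeper point in x; underside 7 mm, this top edge 11 mm above that point. The bar must come down past it on the +x side (its centre 5 mm or more beyond the keeper point) and is then drawn back under it
- lever (a joint): angle of the latch lever about lever_hinge (axis along stage y). 0 = closed, flat, pointing to -x; 1.57 = straight up; more = leaning to the keeper. Starts 1.55 to 1.9, limit 2.2. Light friction (1 N at its end): it stays where left. Once hooked, the loop spring resists from about 0.9 down (a few N at the end) to centre (0.17), then pulls it shut
- lever_hinge (a point): lever hinge, fixed on the stage, 76 mm above the table; axes as the stage's
- lever_pad (a point): point on the lever's pressing face (its upper face when closed, facing the keeper when it stands up), 45 mm from the hinge and 6.5 mm out from the line through it. The steel lever is 5 mm thick and ends 58 mm from the hinge; its pad is 20 mm wide (y). Its own -x axis points along the lever to its tip, its z axis out of the pressing face
- loop_pivot (a point): pivot of the loop on the lever, 20 mm from lever_hinge (10 degrees ahead of the lever's own direction, on the side away from the pressing face). Its x axis points along the loop to the crossbar
- swivel (a joint): angle of the loop on the lever: the loop's elevation (0 = level, crossbar towards stage +x; 1.57 = straight up; more = leaning back to -x) is swivel minus lever, in rad. It starts thrown back, resting on its end stop (swivel 3.65), elevation 1.7 to 2.1, crossbar about 155 mm above the table. It swings freely: once past upright it falls forward to the keeper by its weight
- loop_sides (a point): middle of the loop's width, 50 mm from loop_pivot along the loop: the place to pinch it across its two side bars. The loop is a steel frame 32 mm wide (y) over its side bars, each 4 mm wide and 7 mm deep, with an open window 24 mm wide that goes over the keeper
- loop_bar (a point): centre of the loop's round crossbar (5 mm thick, along y), 66 mm from loop_pivot; a spring (6 N/mm) lets the loop stretch up to 10 mm
- glass_mid (a point): centre of the top of the carriage's glass (110 x 110 mm, 55 mm above the table); axes as the stage's
- profile_mid (a point): centre of the loose aluminium box profile, 30 x 90 (y) x 22 mm, lying on the glass
- gauge_box: small wooden gauge case, 60 x 36 x 18 mm, on the granite beside the lever; origin: centre of its underside
- ring_gauge: steel ring 44 mm across, 14 mm high, on the granite on the other side of the lever; origin: centre of its underside
- cleaner: white plastic bottle, 52 mm across, 130 mm high, standing beyond the stage; origin: centre of its underside
- caliper: digital caliper lying on the table, 205 x 55 x 13 mm; origin: underside, near the middle
- offcut: 120 x 40 x 28 mm aluminium channel on the table; origin: centre of its underside
- pen_cup: grey cup, 76 mm across, 95 mm high; origin: centre of its underside
- screwdriver: screwdriver lying on the table, about 200 mm long; origin: its underside
Mind the look-alikes: they are no part of the job. Leave any pink or purple look-alike of the part that bears profile_mid alone.

How it is judged:
On the way, in this order (a step that is already met when the one before it is completed fails the run):
1. the carriage is slid home (within 4 mm of its stop) while the loop is clear of the keeper (value of joint carriage below 0.004 m and z of loop_bar in the frame of keeper above 0.011 m), for 0.1 s.
2. the loop's crossbar is hooked behind the keeper, below its lip, with the lever still up (x of loop_bar in the frame of keeper between -0.004 and 0.025 m and z of loop_bar in the frame of keeper between -0.01 and 0.0055 m and value of joint lever above 0.9 rad), for 0.2 s.
3. the lever is pressed down over centre with the loop on the keeper (x of loop_bar in the frame of keeper between -0.004 and 0.025 m and z of loop_bar in the frame of keeper between -0.01 and 0.0055 m and value of joint lever below 0.1 rad), for 0.2 s.
At the end, for the whole second after the job is handed in: the carriage is home (within 2 mm of its stop), the loop's crossbar is behind the keeper's post and under its lip, the lever is closed (below 0.10 rad), and the profile lies flat on the glass, its centre within 50 mm (stage x) and 40 mm (stage y) of the glass's centre, at rest (all of step 3 and z of profile_mid in the frame of glass_mid between 0.006 and 0.016 m and angle between profile_mid's own z axis and vertical below 0.2 rad and x of profile_mid in the frame of glass_mid between -0.05 and 0.05 m and y of profile_mid in the frame of glass_mid between -0.04 and 0.04 m and value of joint carriage below 0.002 m and linear speed of profile below 0.01 m/s); the robot touches nothing.
It fails at once if the profile is lifted, tipped or pushed off the glass (not (z of profile_mid in the frame of glass_mid between 0.006 and 0.016 m and angle between profile_mid's own z axis and vertical below 0.2 rad and x of profile_mid in the frame of glass_mid between -0.05 and 0.05 m and y of profile_mid in the frame of glass_mid between -0.04 and 0.04 m)).
It fails at once if a bystander is moved more than 30 mm (distance of any of gauge_box, ring_gauge, cleaner, caliper, offcut, pen_cup, screwdriver from where it was at the start of the episode above 0.03 m).
It also fails if it takes over 58 s, if anything falls off the work surface, if the arm or the gripper's body presses on something with over 40 N, if the wrist force passes 120 N, or if a joint passes its speed limit or range.

### The arm

A 7-joint arm with a two-finger parallel gripper is mounted at the origin on the work surface. World frame = base frame: x ahead of the robot, y to its left, z up, the work surface at z = 0. Lengths are in m, angles in rad, forces in N, time in s.
With the tool pointing down it reaches from about 0.425 to 0.875 m from the base axis. Payload 9.9 kg.
Tool frame: the origin (TCP) lies on the centre line of the jaws, within the pads' length; the fingertips stand 25 mm ahead of it and the grasp point (between the pads) lies 6 mm ahead of it; y points along the fingers, x is the direction in which the jaws open and shut, and the axes are right-handed (so a half turn about y gives the same grasp; the last joint's range is limited). The gripper opens to 85 mm and grips with 20 to 120 N. Pads are 22 mm wide; open, the fingers measure 114 mm over their backs; the gripper's body (76 mm by 85 mm) begins 54 mm behind the grasp point. The pads swing forward as they close: fully open they stand 13 mm farther back than shut.
Start: joints at [-1.433, 0.576, 0.025, 1.437, -0.015, 1.129, -0.057], TCP at [0.148, 0.658, 0.256] pointing down, gripper open.
Joint ranges: [-2.76, 2.76], [-0.34, 2.15], [-1.52, 1.57], [0.19, 2.46], [-1.09, 4.23], [0.17, 1.99], [-2.82, 2.82]. Speed limits (rad/s): [2.22, 2.22, 3.01, 3.01, 3.14, 3.14, 3.14].

### API

Orientations are given as a 3x3 rotation matrix whose columns are the frame's x, y, z axes.
In Python, from plant import r, grab_frame, calibration, job gives the robot as it stands.
- The arm moves only by the tool move_arm, never from a script. Its argument "increments" is a list that holds one entry, the list of rows, each a list of 4 numbers: the shift along the tool's x, y, z in units of 0.03 m (1.0 is 0.03 m), then the turn about the tool's y in units of 8 degrees (1.0 is 8 degrees). In form: [[[x, y, z, roll], ...]]. A call has 1 to 20 rows; each row shifts and turns the commanded pose from where the row before left it, along the tool's axes as they then stand; what a row does not reach is not made up. A row lasts 1/10 s, in which the tool goes at most 50 mm and 8.59 degrees, less where a joint would pass 70% of its speed; a pose out of reach is approached as far as the arm can. A call with a number of a shift or a turn outside -1 to 1 is refused whole. A call with a gripper value outside its range is refused whole. "jaw" is the closure in counts, from 0 (fully open) to 255 (shut), set as the call begins (left out, the last holds). The fingers move at their own pace and stop on an object; "force" is the grip in N (left out, the last holds). Time passes only in rows, so rows that do not move let the fingers close. It gives the time, the measured TCP pose, the force and the opening at its end, in the units of the state.
- r.read_state(): the state, without advancing time (a new reading comes with each control period).
- grab_frame(name): name is "scene" or "top" or "wrist"; returns the picture (400x640x3 uint8, red, green, blue); there is no depth.
- calibration(name): a dict with "fx", "fy", "cx", "cy" (pixels), "distortion" ([k1, k2, p1, p2, k3] as OpenCV has them; the pictures are not rectified), "cam_to_world" (4x4, takes a point from camera to world coordinates). Camera axes: x right, y down, z forward; pixel columns grow to the right and rows downward; lengths in m; the calibration is good to about 2 mm. A picture is of the moment at which its call begins: read the wrist's pose just before it. calibration takes no time and is no camera call; for the wrist camera it gives the pose at the moment of the call.
- job.job_done(): hands the job in, once; it reports no verdict.
The state is a dict: "time_s": time; "q": joint angles; "joint_vel": joint speeds; "joint_torque": joint torques, N m; "eef_pos": TCP position; "eef_rot": TCP orientation; "ft_force": force on the tool from outside, world axes, zero at the start; "wrist_torque": the same for the moment, N m; "grip_width": opening from 0.0 (shut) to 1.0 (fully open).
Only numpy, scipy, OpenCV 4.12 (cv2) and the standard library are available. Lean on these libraries where they do the work, as an engineer would, in place of code of your own. Each camera call takes 0.05 s, during which the arm holds its last target.

## Working session

There is one attempt and no reset: what is moved stays moved. The work goes in short steps, Python scripts to look and compute and a tool call to move; the robot and the scene stay as the last step left them, time stands still between calls to the robot, and variables do not carry over. Pictures are saved under pics/ and viewed, and the job is handed in when it is done.

Besides the shell and the picture viewer there is one more tool, called after ">>>" as a command line: name --argument value ..., lists and objects as JSON in quotes. move_arm: Moves the arm, as the interface text tells. Its arguments: {"type":"object","properties":{"increments":{"type":"array","items":{"type":"array","items":{"type":"array","items":{"type":"number"}}}},"jaw":{"type":"number"},"force":{"type":"number"}},"required":["increments"]}

```bash
mkdir -p pics; ls; python3 - <<'E'
from plant import r, grab_frame, calibration, job
import cv2, numpy as np
s=r.read_state()
print(s['time_s'],s['eef_pos'],np.round(s['eef_rot'],3),s['grip_width'],s['ft_force'])
for n in ['scene','top','wrist']:
    c=calibration(n); im=grab_frame(n)
    cv2.imwrite(f'pics/{n}0.png',im[:,:,::-1])
    print(n,c)
E
```

```text
pics
0.0 [0.14839044 0.65806616 0.25546879] [[ 0.22  -0.    -0.976]
 [ 0.976 -0.002  0.22 ]
 [-0.002 -1.    -0.   ]] 0.9988363558093627 [-0.37343064 -0.85551337  0.69770283]
scene {'fx': 414.56745504760363, 'fy': 414.56745504760363, 'cx': 324.68614532486384, 'cy': 193.77271419351013, 'distortion': array([0.03533175, 0.        , 0.        , 0.        , 0.        ]), 'cam_to_world': array([[ 2.93002745e-01,  6.08196208e-01, -7.37730821e-01,
         1.41739807e+00],
       [ 9.56111581e-01, -1.86230933e-01,  2.26204959e-01,
        -2.49120182e-01],
       [ 1.88699199e-04, -7.71631656e-01, -6.36069612e-01,
         8.27632760e-01],
       [ 0.00000000e+00,  0.00000000e+00,  0.00000000e+00,
         1.00000000e+00]])}
top {'fx': 424.09557995783626, 'fy': 424.09557995783626, 'cx': 315.1940795566334, 'cy': 199.1743260608537, 'distortion': array([0.02655155, 0.        , 0.        , 0.        , 0.        ]), 'cam_to_world': array([[ 0.02093922, -0.99235402,  0.12163493,  0.38930413],
       [-0.99977493, -0.02036858,  0.00593303,  0.00620936],
       [-0.00341014, -0.12173179, -0.99255717,  1.46270347],
       [ 0.        ,  0.        ,  0.        ,  1.        ]])}
wrist {'fx': 288.2870953669622, 'fy': 288.2870953669622, 'cx': 320.97820663832465, 'cy': 201.63945600441753, 'distortion': array([-0.04712635,  0.        ,  0.        ,  0.        ,  0.        ]), 'cam_to_world': array([[ 0.22155852,  0.92747995,  0.3011524 ,  0.07169313],
       [ 0.97514612, -0.21029503, -0.06975704,  0.67570405],
       [-0.0013674 ,  0.30912286, -0.95102113,  0.37355111],
       [ 0.        ,  0.        ,  0.        ,  1.        ]])}
```

View pics/scene0.png

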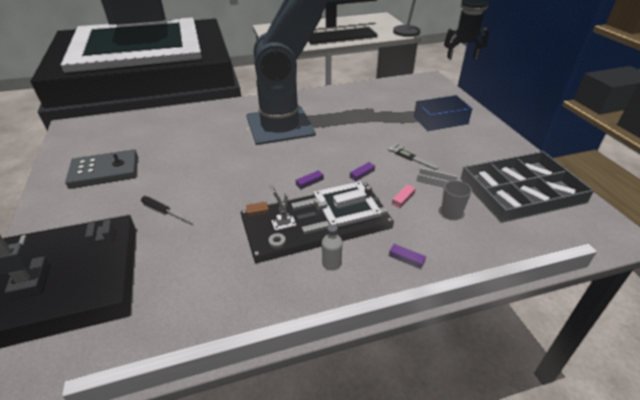

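View pics/top0.png

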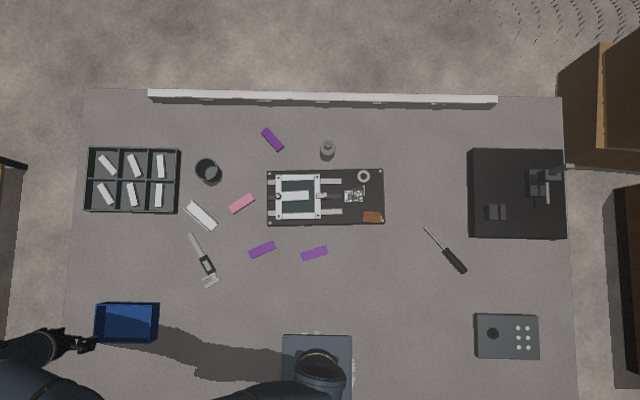

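View pics/wrist0.png

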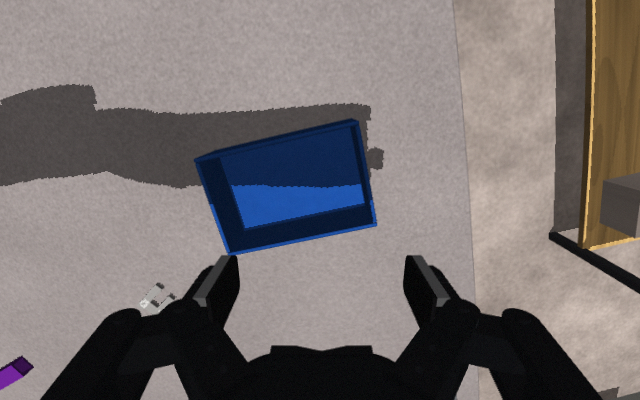

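The top view shows the stage at about (267–385, 168–226), with the carriage on the left and the latch on the right (about 355,196). I'll enlarge both views.

```bash
python3 - <<'E'
import cv2
t=cv2.imread('pics/top0.png'); cv2.imwrite('pics/top0c.png',cv2.resize(t[155:240,255:395],None,fx=5.6,fy=5.6,interpolation=cv2.INTER_CUBIC))
t=cv2.imread('pics/scene0.png'); cv2.imwrite('pics/scene0c.png',cv2.resize(t[160:275,235:400],None,fx=4.8,fy=4.8,interpolation=cv2.INTER_CUBIC))
E
```

```text
(no output)
```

View pics/top0c.png

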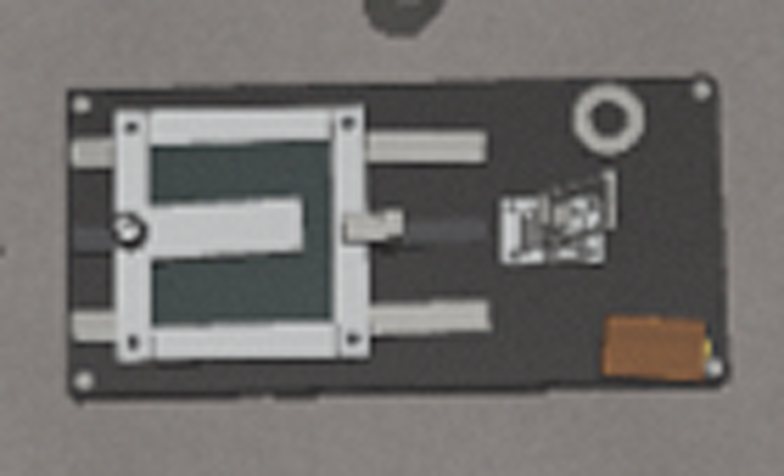

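View pics/scene0c.png

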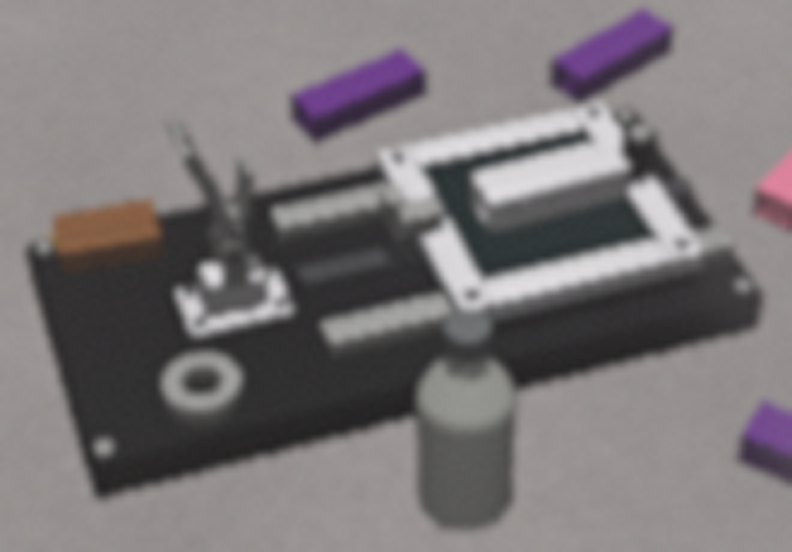

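```bash
cat > h.py <<'E'
import numpy as np, cv2
from plant import r, grab_frame, calibration, job
def ray(c,px):
    K=np.array([[c['fx'],0,c['cx']],[0,c['fy'],c['cy']],[0,0,1.]])
    u=cv2.undistortPoints(np.array([[px]],float),K,np.array(c['distortion']))[0,0]
    T=c['cam_to_world']; d=T[:3,:3]@np.array([u[0],u[1],1]); return T[:3,3],d
def atz(c,px,z):
    o,d=ray(c,px); return (o+d*(z-o[2])/d[2])
def proj(c,P):
    K=np.array([[c['fx'],0,c['cx']],[0,c['fy'],c['cy']],[0,0,1.]])
    Ti=np.linalg.inv(c['cam_to_world']); rv=cv2.Rodrigues(Ti[:3,:3])[0]
    return cv2.projectPoints(np.array(P,float).reshape(-1,1,3),rv,Ti[:3,3],K,np.array(c['distortion']))[0].reshape(-1,2)
def crop2px(p,x0,y0,f): return ((p[0]+.5)/f-.5+x0,(p[1]+.5)/f-.5+y0)
E
python3 - <<'E'
from h import *
t=calibration('top'); s=calibration('scene')
f=lambda p,z: atz(t,crop2px(p,255,155,5.6),z)
g=lambda p,z: atz(s,crop2px(p,235,160,4.8),z)
C=[f(p,.03) for p in [(69,92),(716,79),(727,385),(70,397)]]
C=np.array(C);print(C.round(4)); print('mid',C.mean(0))
a=C[0]-C[1];b=C[3]-C[2]; print(np.linalg.norm(a),np.linalg.norm(b),np.degrees(np.arctan2(a[1],a[0])),np.degrees(np.arctan2(b[1],b[0])),np.linalg.norm(C[0]-C[3]))
print('screws top',[f(p,.03).round(4) for p in [(82,104),(702,90),(714,368),(85,380)]])
print('scene corners',[g(p,.03).round(4) for p in [(33,250),(98,490),(760,295)]])
print('scene screws',[g(p,.03).round(4) for p in [(43,246),(104,446),(742,286)]])
print('knob top',f((129,230),.09)); print('knob scene',g((638,130),.088))
print('frame screws',[f(p,.056).round(4) for p in [(131,127),(348,122),(352,338),(133,342)]])
print('profile',[f(p,.077).round(4) for p in [(150,205),(301,197),(301,248),(153,258)]])
E
```

```text
[[ 0.6588  0.1825  0.03  ]
 [ 0.6749 -0.2136  0.03  ]
 [ 0.4875 -0.2205  0.03  ]
 [ 0.472   0.1753  0.03  ]]
mid [ 0.57330675 -0.01908248  0.03      ]
0.39637417857697727 0.39618754292184927 92.3266541923723 92.23851556895575 0.1868914227044874
screws top [array([0.6515, 0.1742, 0.03  ]), array([ 0.6679, -0.2051,  0.03  ]), array([ 0.4976, -0.2127,  0.03  ]), array([0.4825, 0.1667, 0.03  ])]
scene corners [array([ 0.4996, -0.2175,  0.03  ]), array([ 0.6981, -0.2121,  0.03  ]), array([0.663, 0.182, 0.03 ])]
scene screws [array([ 0.4978, -0.2112,  0.03  ]), array([ 0.6683, -0.2038,  0.03  ]), array([0.6529, 0.1751, 0.03  ])]
knob top [0.56656211 0.13728244 0.09      ]
knob scene [0.56496663 0.14053112 0.088     ]
frame screws [array([0.6333, 0.1413, 0.056 ]), array([0.639 , 0.0111, 0.056 ]), array([0.509, 0.006, 0.056]), array([0.5039, 0.136 , 0.056 ])]
profile [array([0.5833, 0.1266, 0.077 ]), array([0.5899, 0.0378, 0.077 ]), array([0.5596, 0.0371, 0.077 ]), array([0.5519, 0.1239, 0.077 ])]
```

>>> move_arm --increments '[[[0,0,0,0.94],[0,0,0,0.94],[0,0,0,0.94],[0,0,0,0.94],[0,0,0,0.94],[0,0,0,0.94],[0,0,0,0.94],[0,0,0,0.94],[0,0,0,0.94],[0,0,0,0.91]]]' --jaw 255 --force 40

```text
time_s: 1.15
eef_pos: [0.1483, 0.6583, 0.256]
eef_rot: [[0.999, -0.0, -0.035], [0.035, -0.001, 0.999], [-0.0, -1.0, -0.001]]
ft_force: [-0.3, -0.6, -0.7]
grip_width: 0.0
```

>>> move_arm --increments '[[[0.66,0,-0.82,0],[0.66,0,-0.82,0],[0.66,0,-0.82,0],[0.66,0,-0.82,0],[0.66,0,-0.82,0],[0.66,0,-0.82,0],[0.66,0,-0.82,0],[0.66,0,-0.82,0],[0.66,0,-0.82,0],[0.66,0,-0.82,0],[0.66,0,-0.82,0],[0.66,0,-0.82,0],[0.66,0,-0.82,0],[0.66,0,-0.82,0],[0.66,0,-0.82,0],[0.66,0,-0.82,0],[0.66,0,-0.82,0],[0.66,0,-0.82,0],[0.66,0,-0.82,0],[0.66,0,-0.82,0]]]'

```text
time_s: 3.15
eef_pos: [0.5648, 0.182, 0.2561]
eef_rot: [[0.999, -0.0, -0.041], [0.041, -0.0, 0.999], [-0.0, -1.0, -0.0]]
ft_force: [-0.2, -0.4, 0.6]
grip_width: 0.003
```

```bash
cat >> h.py <<'E'
th=np.radians(92.35); ex=np.array([np.cos(th),np.sin(th)]); ey=np.array([-ex[1],ex[0]]); O=np.array([.5749,-.0192])
def S(p): d=np.array(p[:2])-O; return np.array([d@ex,d@ey,*p[2:]])
def W(p): return np.array([*(O+p[0]*ex+p[1]*ey),*p[2:]])
def st():
    s=r.read_state(); R=s['eef_rot']; print('t',s['time_s'],'stage',S(s['eef_pos']).round(4),'yaw',np.degrees(np.arctan2(R[1,0],R[0,0])).round(2),'R',np.round(R[:,1],3),'F',np.round(s['ft_force'],1),'w',s['grip_width'],'q7',s['q'][6]); return s
E
python3 - <<'E'
from h import *
st(); im=grab_frame('wrist'); cv2.imwrite('pics/w1.png',im[:,:,::-1])
E
```

```text
t 3.15 stage [0.2014 0.0019 0.2561] yaw 2.34 R [-0. -0. -1.] F [-0.2 -0.4  0.6] w 0.00279083133231398 q7 -0.12211925696063206
```

View pics/w1.png

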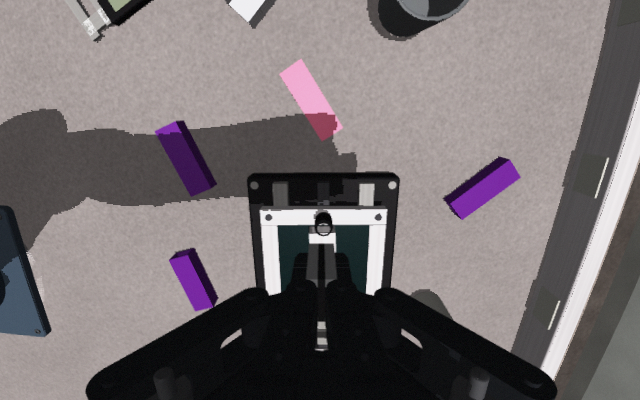

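```bash
python3 - <<'E'
from h import *
c=calibration('wrist'); s=r.read_state(); R=s['eef_rot']; p=s['eef_pos']
for k in (.012,.025,.038): print(k,[proj(c,p+R[:,1]*k+R[:,2]*dz)[0].round(1) for dz in (-.011,0,.011)])
print('knob',S(atz(c,(323,222),.09)))
E
```

```text
0.012 [array([320. , 288.2]), array([319.9, 270. ]), array([319.8, 250.9])]
0.025 [array([320.1, 274.7]), array([320. , 257.6]), array([319.9, 239.7])]
0.038 [array([320.1, 263.1]), array([320.1, 247. ]), array([320. , 230.1])]
knob [ 0.1591173  -0.00386608  0.09      ]
```

>>> move_arm --increments '[[[0,0.9,0,0],[0,0.9,0,0],[0,0.9,0,0],[0,0.9,0,0],[0,0.9,0,0],[0,0.9,0,0],[0,0,0,0]]]'

```text
time_s: 3.9
eef_pos: [0.5619, 0.1827, 0.0911]
eef_rot: [[0.999, -0.006, -0.041], [0.041, -0.002, 0.999], [-0.006, -1.0, -0.002]]
ft_force: [-1.1, -0.2, 0.2]
grip_width: -0.004
```

```bash
python3 - <<'E'
from h import *
st(); im=grab_frame('scene'); cv2.imwrite('pics/s2.png',cv2.resize(im[130:275,235:420,::-1],None,fx=4.2,fy=4.2,interpolation=cv2.INTER_CUBIC))
E
```

```text
t 3.9 stage [0.2023 0.0047 0.0911] yaw 2.34 R [-0.006 -0.002 -1.   ] F [-1.1 -0.2  0.2] w -0.003950155047201029 q7 -0.03413377880238075
```

View pics/s2.png

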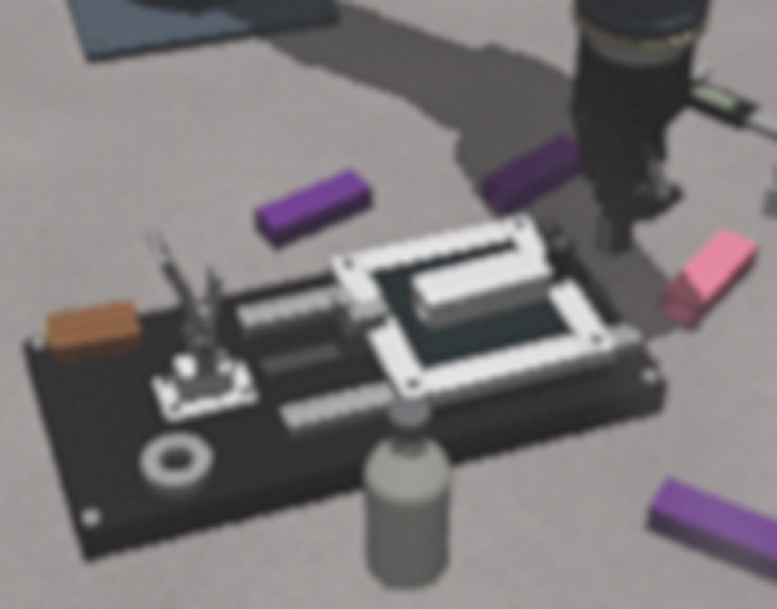

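>>> move_arm --increments '[[[0.2,0,-0.2,0],[0,0,-0.2,0],[0,0,-0.15,0],[0,0,-0.13,0],[0,0,-0.13,0],[0,0,-0.13,0],[0,0,-0.13,0],[0,0,-0.13,0],[0,0,-0.13,0],[0,0,-0.13,0],[0,0,-0.13,0],[0,0,-0.13,0],[0,0,-0.13,0],[0,0,-0.13,0],[0,0,-0.13,0]]]'

```text
time_s: 5.45
eef_pos: [0.5729, 0.1197, 0.0943]
eef_rot: [[0.999, 0.0, -0.041], [0.041, 0.0, 0.999], [0.0, -1.0, -0.0]]
ft_force: [1.4, 2.9, 2.9]
grip_width: -0.001
```

```bash
python3 - <<'E'
from h import *
st(); im=grab_frame('scene'); cv2.imwrite('pics/s3.png',cv2.resize(im[130:275,235:420,::-1],None,fx=4.2,fy=4.2,interpolation=cv2.INTER_CUBIC))
E
```

```text
t 5.45 stage [ 0.1389 -0.0037  0.0943] yaw 2.33 R [ 0.  0. -1.] F [1.4 2.9 2.9] w -0.001200870054275747 q7 0.06467102306519572
```

View pics/s3.png

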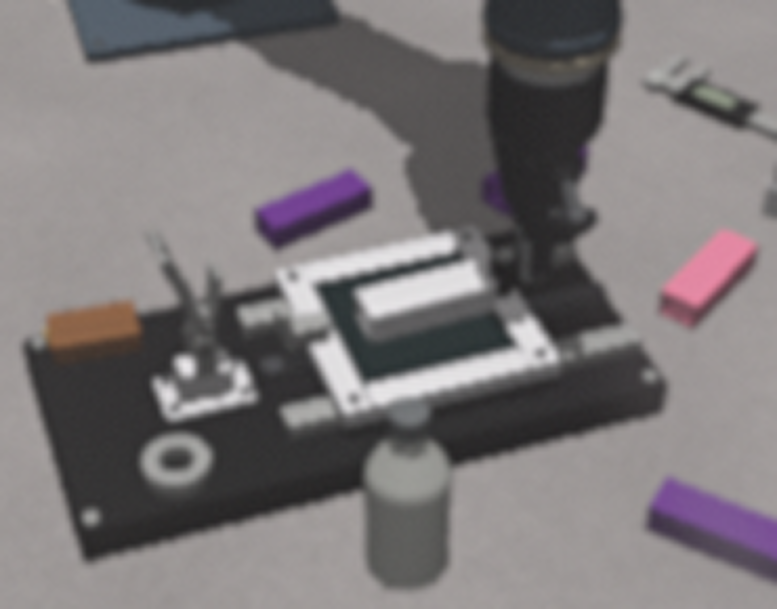

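The push is working: the carriage has moved about 40 mm and the profile moves with it. I'll go on more slowly.

>>> move_arm --increments '[[[0,0,-0.1,0],[0,0,-0.1,0],[0,0,-0.1,0],[0,0,-0.1,0]]]'

```text
time_s: 5.9
eef_pos: [0.5733, 0.1093, 0.0943]
eef_rot: [[0.999, -0.0, -0.041], [0.041, 0.002, 0.999], [0.0, -1.0, 0.002]]
ft_force: [1.1, 14.0, 2.8]
grip_width: 0.005
```

>>> move_arm --increments '[[[0,0,-0.1,0],[0,0,-0.1,0],[0,0,-0.1,0]]]'

```text
time_s: 6.2
eef_pos: [0.5732, 0.1087, 0.0944]
eef_rot: [[0.999, -0.001, -0.048], [0.048, 0.011, 0.999], [-0.0, -1.0, 0.011]]
ft_force: [-1.9, 39.6, 3.1]
grip_width: -0.002
```

It is at the stop: the force rose to 40 N with no more travel. I'll back off, rise, and move over to look at the latch.

>>> move_arm --increments '[[[0,0,0.3,0],[0,0,0.6,0],[0,0,0.6,0],[0,-0.9,0.3,0],[0,-0.9,0,0],[0,-0.9,0,0],[0,-0.9,0,0],[0,-0.9,0,0],[0,-0.4,0,0]]]'

```text
time_s: 7.1
eef_pos: [0.5718, 0.1517, 0.2432]
eef_rot: [[0.999, 0.002, -0.039], [0.039, -0.0, 0.999], [0.002, -1.0, -0.0]]
ft_force: [-0.8, 0.7, -0.0]
grip_width: -0.001
```

```bash
python3 - <<'E'
from h import *
st(); im=grab_frame('scene'); cv2.imwrite('pics/s4.png',im[:,:,::-1]);cv2.imwrite('pics/s4c.png',cv2.resize(im[150:275,235:400,::-1],None,fx=4.8,fy=4.8,interpolation=cv2.INTER_CUBIC))
im=grab_frame('wrist'); cv2.imwrite('pics/w4.png',im[:,:,::-1])
im=grab_frame('top'); cv2.imwrite('pics/top4c.png',cv2.resize(im[155:240,255:395,::-1],None,fx=5.6,fy=5.6,interpolation=cv2.INTER_CUBIC))
E
```

```text
t 7.1 stage [ 0.1709 -0.0039  0.2432] yaw 2.26 R [ 0.002 -0.    -1.   ] F [-0.8  0.7 -0. ] w -0.0005932880533401899 q7 -0.06730046149282985
```

View pics/s4c.png

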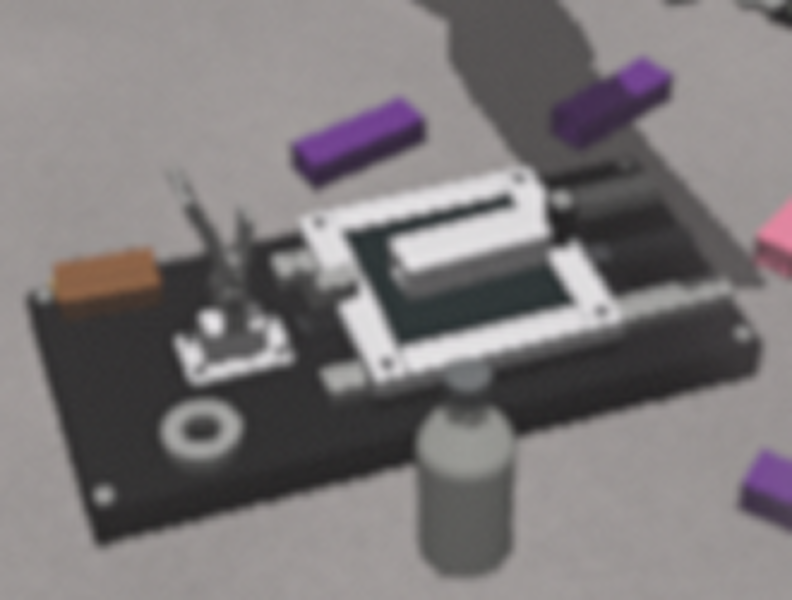

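View pics/w4.png

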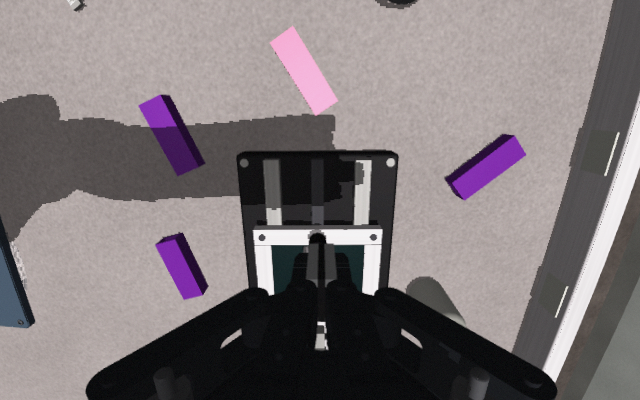

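View pics/top4c.png

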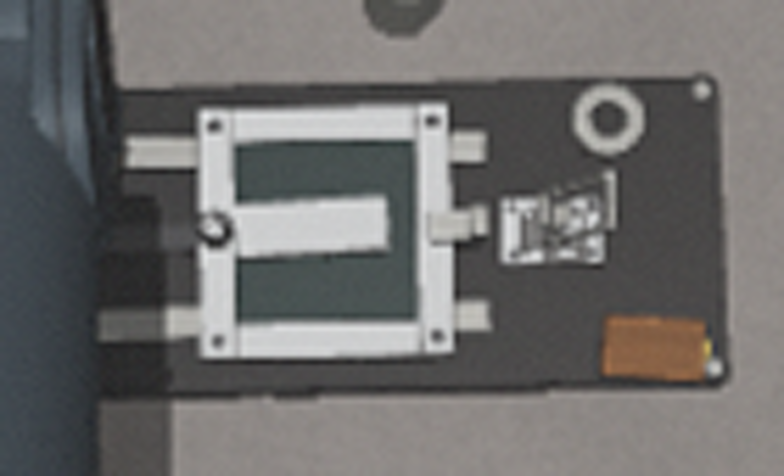

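```bash
python3 - <<'E'
from h import *
t=calibration('top'); s=calibration('scene')
f=lambda p,z: S(atz(t,crop2px(p,255,155,5.6),z)).round(4)
print('bar',f((606,201),.155),f((612,171),.155),f((612,229),.155))
print('keeper end',f((487,221),.087),f((487,221),.07),'ledge/other',f((430,224),.07),'step',f((470,222),.087))
print('frame',[f(p,.056) for p in [(214,125),(432,121),(437,336),(218,341)]])
print('base plate',f((499,197),.04),f((499,264),.04),f((605,262),.04))
print('knob',f((214,229),.09))
o,d=ray(s,crop2px((178,180),235,150,4.8))
# scene ray for bar: intersect with stage plane y=0
n=np.array([*ey,0]); k=(np.array([*O,0])-o)@n/(d@n); P=o+k*d; print('bar scene y=0',S(P).round(4))
for pt in [(172,172),(186,184),(245,208)]:
    o,d=ray(s,crop2px(pt,235,150,4.8)); k=(np.array([*O,0])-o)@n/(d@n); print(pt,S(o+k*d).round(4))
E
python3 - <<'E'
import cv2
t=cv2.imread('pics/s4.png'); cv2.imwrite('pics/s4d.png',cv2.resize(t[180:235,260:320],None,fx=10,fy=10,interpolation=cv2.INTER_CUBIC))
E
```

```text
bar [-0.1144 -0.0003  0.155 ] [-0.1184 -0.017   0.155 ] [-0.1172  0.0155  0.155 ]
keeper end [-0.0523  0.0005  0.087 ] [-0.0533 -0.0018  0.07  ] ledge/other [-0.0196 -0.0007  0.07  ] step [-0.0423  0.0009  0.087 ]
frame [array([ 0.1081, -0.0652,  0.056 ]), array([-0.0228, -0.0649,  0.056 ]), array([-0.0226,  0.0646,  0.056 ]), array([0.1075, 0.065 , 0.056 ])]
base plate [-0.0628 -0.0203  0.04  ] [-0.0617  0.0205  0.04  ] [-0.1256  0.0206  0.04  ]
knob [0.1071 0.0023 0.09  ]
bar scene y=0 [-0.1158  0.      0.162 ]
(172, 172) [-0.1185 -0.      0.1682]
(186, 184) [-0.1117 -0.      0.1582]
(245, 208) [-0.0805 -0.      0.133 ]
```

View pics/s4d.png

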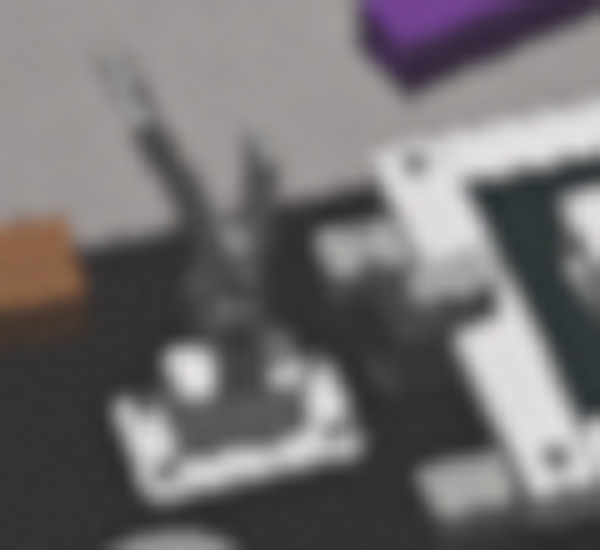

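>>> move_arm --increments '[[[-0.1,0,-0.9,0],[0,0,-0.9,0],[0,0,-0.9,0],[0,0,-0.9,0],[0,0,-0.9,0],[0,0,-0.9,0],[0,0,-0.9,0],[0,0,-0.9,0],[0,0,-0.9,0],[0,0,-0.9,0],[0,0,-0.9,0],[0,0,-0.9,0],[0,0,0,0]]]'

```text
time_s: 8.55
eef_pos: [0.5799, -0.1756, 0.2395]
eef_rot: [[0.999, -0.003, -0.035], [0.035, -0.002, 0.999], [-0.003, -1.0, -0.002]]
ft_force: [-1.1, 0.6, -0.4]
grip_width: 0.0
```

```bash
python3 - <<'E'
from h import *
st(); im=grab_frame('wrist'); cv2.imwrite('pics/w5.png',im[:,:,::-1])
E
```

```text
t 8.55 stage [-0.1565  0.0014  0.2395] yaw 2.0 R [-0.003 -0.002 -1.   ] F [-1.1  0.6 -0.4] w 0.00017125665916880637 q7 0.4894773730946415
```

View pics/w5.png

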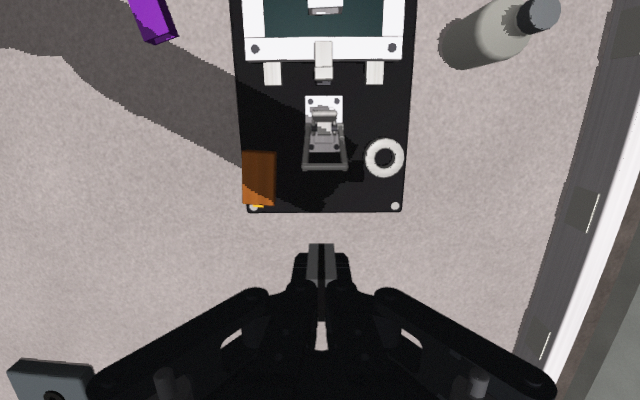

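The wrist view is clear: loop crossbar at about (325,168), lever top at about (323,116), keeper at about (323,62). Fingertips at (320,245), behind the bar.

```bash
python3 - <<'E'
from h import *
c=calibration('wrist')
m=cv2.imread('pics/w5.png'); cv2.imwrite('pics/w5c.png',cv2.resize(m[35:215,240:410],None,fx=3.3,fy=3.3,interpolation=cv2.INTER_CUBIC))
for n,p,z in [('bar',(325,168),.157),('bar',(325,168),.162),('keeper lip',(323,80),.085),('keeper +x',(323,44),.071),('leverTip',(322,114),.133),('ringg',(384,157),.044),('fr',(255,48),.056),('fr',(392,48),.056)]: print(n,S(atz(c,p,z)).round(4))
E
```

```text
bar [-0.1149 -0.0024  0.157 ]
bar [-0.1139 -0.0023  0.162 ]
keeper lip [-0.0507 -0.0014  0.085 ]
keeper +x [-0.019  -0.0015  0.071 ]
leverTip [-0.0788 -0.0004  0.133 ]
ringg [-0.1258 -0.0678  0.044 ]
fr [-0.0189  0.0631  0.056 ]
fr [-0.0196 -0.0671  0.056 ]
```

View pics/w5c.png

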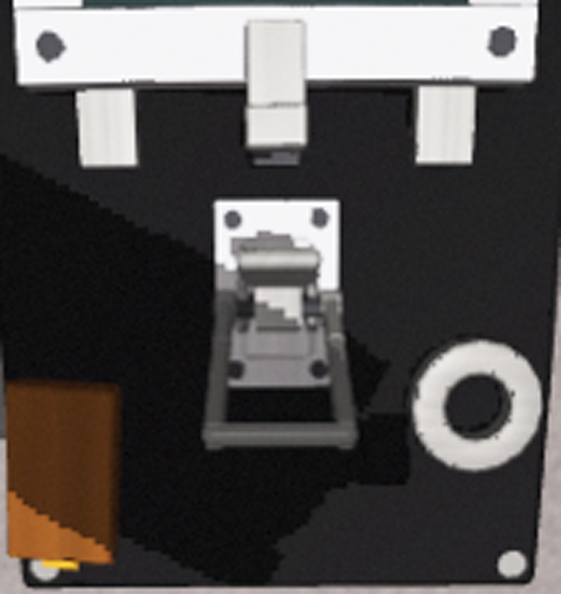

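>>> move_arm --increments '[[[0.07,0.75,0,0],[0,0.75,0,0],[0,0.75,0,0],[0,0,0.3,0],[0,0,0.3,0],[0,0,0.2,0],[0,0,0.15,0],[0,0,0.15,0],[0,0,0.15,0]]]'

```text
time_s: 9.5
eef_pos: [0.5824, -0.133, 0.1744]
eef_rot: [[0.999, 0.001, -0.041], [0.041, -0.0, 0.999], [0.001, -1.0, -0.0]]
ft_force: [-0.2, -0.0, 1.0]
grip_width: -0.002
```

```bash
python3 - <<'E'
from h import *
st(); im=grab_frame('wrist'); cv2.imwrite('pics/w6.png',im[:,:,::-1])
E
```

```text
t 9.5 stage [-0.114  -0.0028  0.1744] yaw 2.34 R [ 0.001 -0.    -1.   ] F [-0.2 -0.   1. ] w -0.0020272785946209146 q7 0.46378687756267534
```

View pics/w6.png

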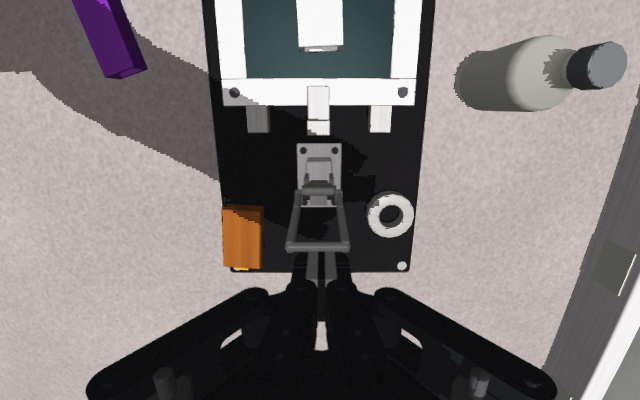

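Fingers are right behind the bar at (318,246). I'll push on.

>>> move_arm --increments '[[[0,0,0.13,0],[0,0,0.13,0],[0,0,0.13,0],[0,0,0.13,0],[0,0,0.13,0]]]'

```text
time_s: 10.05
eef_pos: [0.5813, -0.1135, 0.1737]
eef_rot: [[0.999, -0.0, -0.041], [0.041, -0.0, 0.999], [-0.0, -1.0, -0.0]]
ft_force: [0.8, -0.5, -0.1]
grip_width: 0.001
```

```bash
python3 - <<'E'
from h import *
st(); im=grab_frame('wrist'); cv2.imwrite('pics/w7.png',im[:,:,::-1])
E
```

```text
t 10.05 stage [-0.0945 -0.0026  0.1737] yaw 2.33 R [-0. -0. -1.] F [ 0.8 -0.5 -0.1] w 0.0008141170837018595 q7 0.43331314738035526
```

View pics/w7.png

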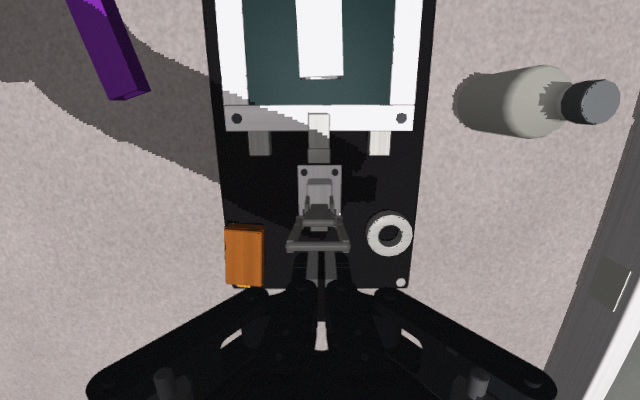

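>>> move_arm --increments '[[[0,0,0.13,0],[0,0,0.13,0],[0,0,0.13,0]]]'

```text
time_s: 10.4
eef_pos: [0.5809, -0.1018, 0.1738]
eef_rot: [[0.999, -0.0, -0.041], [0.041, 0.0, 0.999], [-0.0, -1.0, 0.0]]
ft_force: [0.8, -0.1, 0.4]
grip_width: -0.003
```

```bash
python3 - <<'E'
from h import *
c=calibration('wrist')
st(); im=grab_frame('wrist'); cv2.imwrite('pics/w8.png',im[100:300,200:440,::-1])
print(S(atz(c,(318,246),.16)))
E
```

```text
t 10.4 stage [-0.0828 -0.0026  0.1738] yaw 2.33 R [-0.  0. -1.] F [ 0.8 -0.1  0.4] w -0.0031591972277447444 q7 0.4147321466767766
[-0.06999515 -0.00165624  0.16      ]
```

View pics/w8.png

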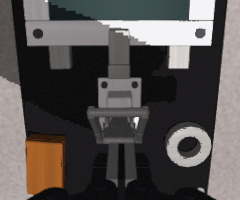

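```bash
python3 - <<'E'
from h import *
st(); im=grab_frame('wrist'); cv2.imwrite('pics/w9.png',cv2.resize(im[150:290,230:410,::-1],None,fx=4,fy=4,interpolation=cv2.INTER_CUBIC))
im=grab_frame('scene'); cv2.imwrite('pics/s9.png',cv2.resize(im[170:245,250:340,::-1],None,fx=7,fy=7,interpolation=cv2.INTER_CUBIC))
E
```

```text
t 10.45 stage [-0.082  -0.0027  0.1737] yaw 2.38 R [-0.     0.001 -1.   ] F [1.3 1.4 0.8] w 0.00025615887577887356 q7 0.41439918648470114
```

View pics/w9.png

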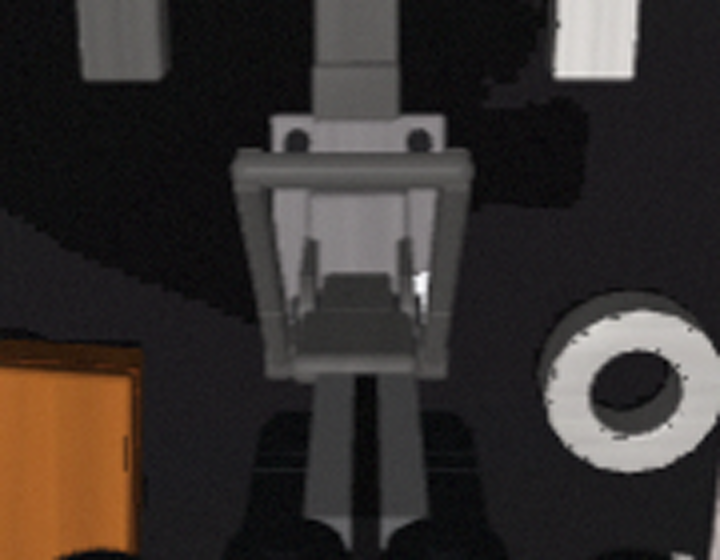

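View pics/s9.png

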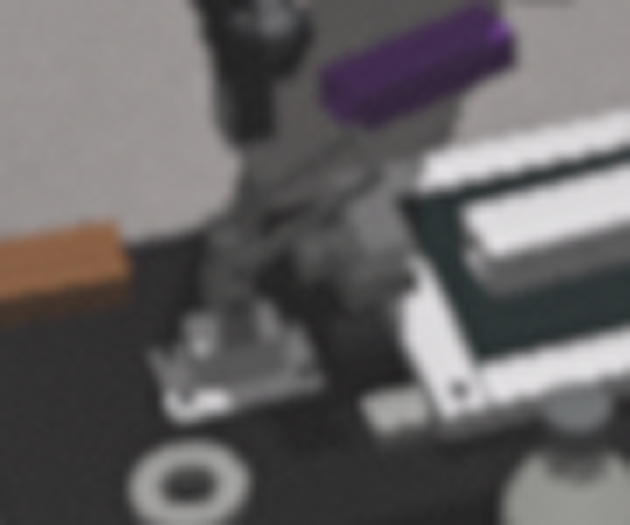

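The loop is past upright and falling forward, with its bar ahead of the fingers. I'll rise clear and look.

>>> move_arm --increments '[[[0,-0.8,-0.3,0],[0,-0.8,-0.6,0],[0,-0.5,-0.8,0],[0,0,-0.7,0],[0,0,0,0],[0,0,0,0]]]'

```text
time_s: 11.15
eef_pos: [0.5836, -0.1743, 0.2366]
eef_rot: [[0.999, -0.0, -0.04], [0.04, 0.0, 0.999], [-0.0, -1.0, 0.0]]
ft_force: [-0.8, 0.7, -0.6]
grip_width: -0.003
```

```bash
python3 - <<'E'
from h import *
st(); im=grab_frame('wrist'); cv2.imwrite('pics/w10.png',cv2.resize(im[20:220,210:450,::-1],None,fx=3,fy=3,interpolation=cv2.INTER_CUBIC))
im=grab_frame('scene'); cv2.imwrite('pics/s10.png',cv2.resize(im[170:245,250:340,::-1],None,fx=7,fy=7,interpolation=cv2.INTER_CUBIC))
E
```

```text
t 11.15 stage [-0.1554 -0.0023  0.2366] yaw 2.27 R [-0.  0. -1.] F [-0.8  0.7 -0.6] w -0.0026121323009948797 q7 0.49688371896943967
```

View pics/w10.png

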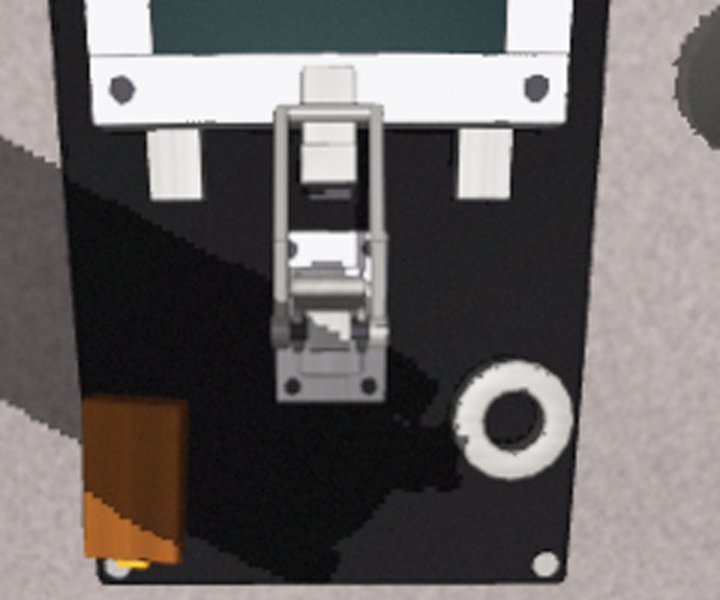

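View pics/s10.png

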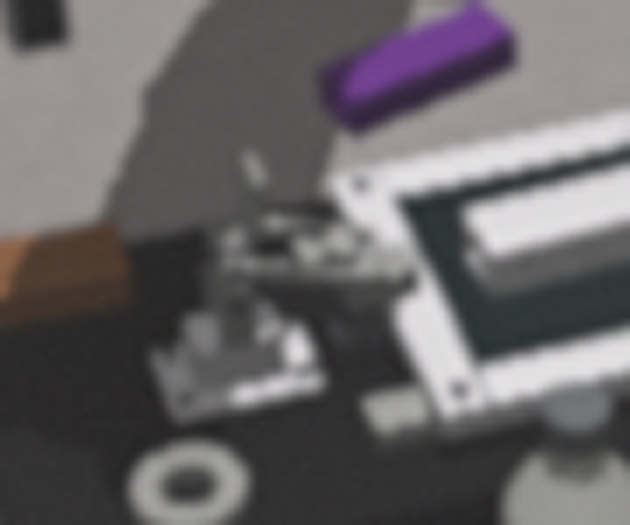

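The loop dropped over the keeper: its bar lies on the ledge beyond the lip (crop (328,112)) and the lever is still up. Next I take the gripper to the keeper side of the lever.

>>> move_arm --increments '[[[0,0,0.86,0],[0,0,0.86,0],[0,0,0.86,0],[0,0,0.86,0],[0,0,0,0]]]'

```text
time_s: 11.75
eef_pos: [0.5797, -0.0651, 0.2362]
eef_rot: [[0.999, -0.001, -0.048], [0.048, 0.003, 0.999], [-0.001, -1.0, 0.003]]
ft_force: [-0.5, 0.5, -0.6]
grip_width: 0.001
```

```bash
python3 - <<'E'
from h import *
st()
im=grab_frame('top'); cv2.imwrite('pics/top11.png',cv2.resize(im[155:240,255:395,::-1],None,fx=5.6,fy=5.6,interpolation=cv2.INTER_CUBIC))
im=grab_frame('scene'); cv2.imwrite('pics/s11.png',cv2.resize(im[150:245,240:350,::-1],None,fx=6,fy=6,interpolation=cv2.INTER_CUBIC))
E
```

```text
t 11.75 stage [-0.0461 -0.0029  0.2362] yaw 2.73 R [-0.001  0.003 -1.   ] F [-0.5  0.5 -0.6] w 0.0009686621256444187 q7 0.3239523720649924
```

View pics/s11.png

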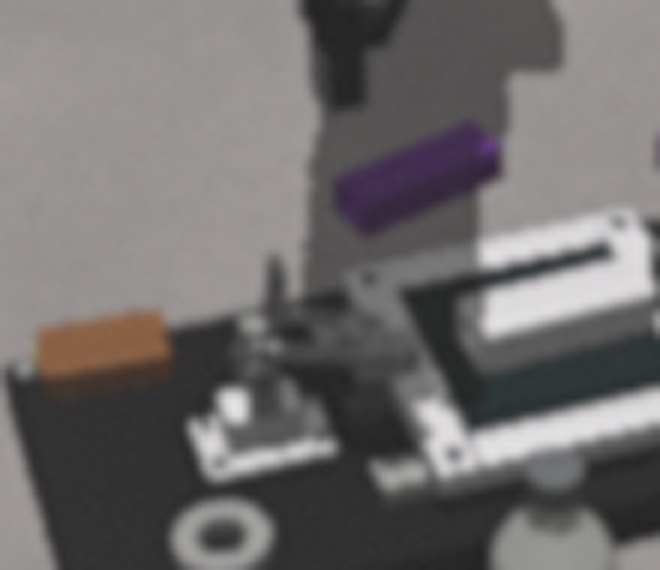

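>>> move_arm --increments '[[[0,0.78,0,0],[0,0.78,0,0],[0,0.78,0,0],[0,0.78,0,0],[0,0,-0.1,0],[0,0,-0.2,0],[0,0,-0.2,0],[0,0,-0.2,0],[0,0,-0.2,0],[0,0,-0.2,0]]]'

```text
time_s: 12.85
eef_pos: [0.5814, -0.1045, 0.1439]
eef_rot: [[0.999, 0.001, -0.041], [0.041, 0.0, 0.999], [0.001, -1.0, 0.0]]
ft_force: [1.3, 1.0, 0.7]
grip_width: -0.002
```

```bash
python3 - <<'E'
from h import *
st()
im=grab_frame('scene'); cv2.imwrite('pics/s12.png',cv2.resize(im[150:245,240:350,::-1],None,fx=6,fy=6,interpolation=cv2.INTER_CUBIC))
E
```

```text
t 12.85 stage [-0.0855 -0.003   0.1439] yaw 2.33 R [ 0.001  0.    -1.   ] F [1.3 1.  0.7] w -0.0015367568558328378 q7 0.43308022453102035
```

View pics/s12.png

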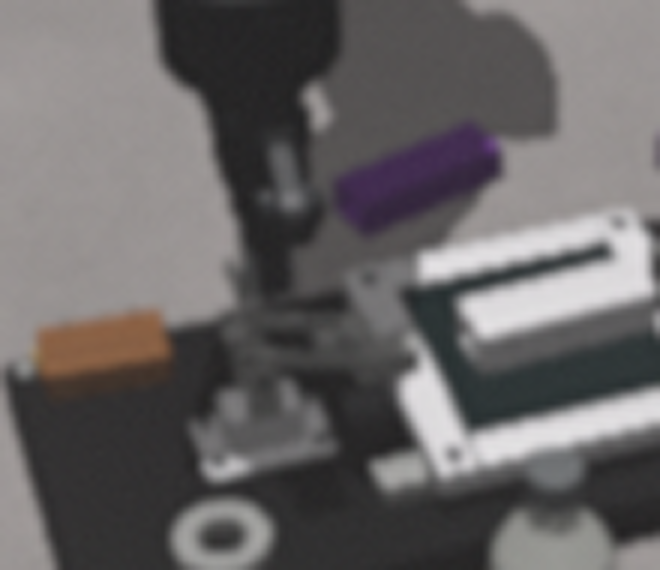

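>>> move_arm --increments '[[[0,0,-0.19,0],[0,0,-0.19,0],[0,0,-0.19,0],[0,0.03,-0.19,0],[0,0.1,-0.13,0],[0,0.1,-0.13,0],[0,0,0,0]]]'

```text
time_s: 13.6
eef_pos: [0.5821, -0.1354, 0.1359]
eef_rot: [[0.999, -0.0, -0.04], [0.04, -0.001, 0.999], [-0.0, -1.0, -0.0]]
ft_force: [-0.4, -0.8, -0.2]
grip_width: -0.004
```

```bash
python3 - <<'E'
from h import *
st()
im=grab_frame('scene'); cv2.imwrite('pics/s13.png',cv2.resize(im[150:245,240:350,::-1],None,fx=6,fy=6,interpolation=cv2.INTER_CUBIC))
im=grab_frame('wrist'); cv2.imwrite('pics/w13.png',cv2.resize(im[60:300,200:440,::-1],None,fx=2.4,fy=2.4,interpolation=cv2.INTER_CUBIC))
E
```

```text
t 13.6 stage [-0.1164 -0.0025  0.1359] yaw 2.28 R [-0.    -0.001 -1.   ] F [-0.4 -0.8 -0.2] w -0.0038538715125549156 q7 0.48289716769222685
```

View pics/s13.png

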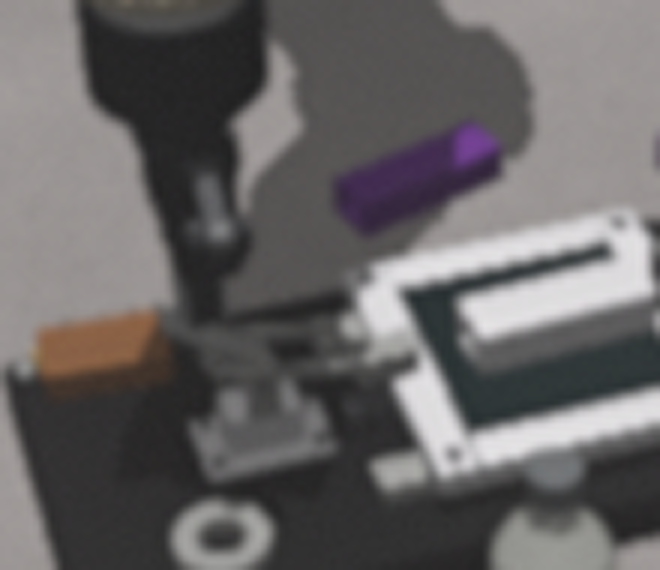

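View pics/w13.png

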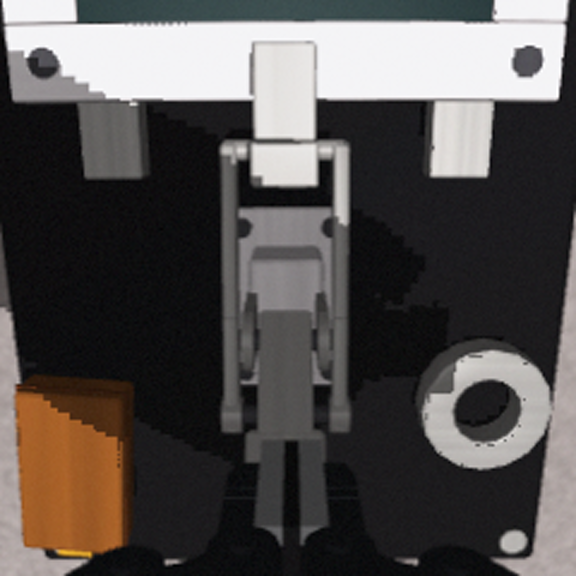

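The bar is drawn under the keeper lip (wrist crop (285,148)), and the fingers are on the lever pad. I'll follow the arc down.

>>> move_arm --increments '[[[0,0.1,-0.11,0],[0,0.12,-0.11,0],[0,0.14,-0.08,0],[0,0.14,-0.08,0],[0,0.12,-0.05,0],[0,0.12,-0.04,0],[0,0,0,0]]]'

```text
time_s: 14.4
eef_pos: [0.5824, -0.1489, 0.1134]
eef_rot: [[0.999, -0.001, -0.04], [0.04, -0.0, 0.999], [-0.001, -1.0, -0.0]]
ft_force: [0.2, 0.1, 0.6]
grip_width: 0.002
```

```bash
python3 - <<'E'
from h import *
st()
im=grab_frame('scene'); cv2.imwrite('pics/s14.png',cv2.resize(im[150:245,240:350,::-1],None,fx=6,fy=6,interpolation=cv2.INTER_CUBIC))
E
```

```text
t 14.4 stage [-0.1299 -0.0022  0.1134] yaw 2.31 R [-0.001 -0.    -1.   ] F [0.2 0.1 0.6] w 0.002070646942294905 q7 0.5156780311491873
```

View pics/s14.png

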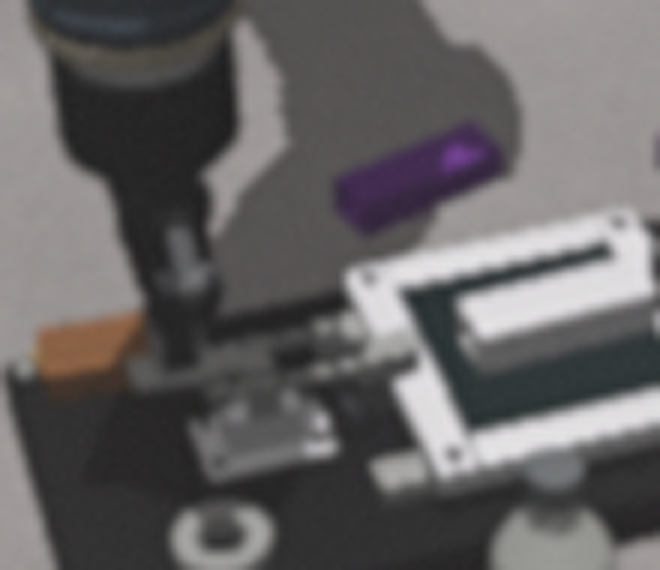

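>>> move_arm --increments '[[[0,0.12,-0.03,0],[0,0.1,0,0],[0,0.08,0,0]]]'

```text
time_s: 14.75
eef_pos: [0.5831, -0.1497, 0.107]
eef_rot: [[0.999, 0.001, -0.04], [0.04, 0.0, 0.999], [0.001, -1.0, 0.0]]
ft_force: [-11.5, 5.2, 45.2]
grip_width: 0.004
```

>>> move_arm --increments '[[[0,0.06,0,0],[0,0.06,0,0],[0,0,0,0]]]'

```text
time_s: 15.05
eef_pos: [0.5832, -0.1498, 0.1068]
eef_rot: [[0.999, 0.004, -0.04], [0.04, 0.001, 0.999], [0.004, -1.0, 0.001]]
ft_force: [-16.1, 6.3, 59.4]
grip_width: 0.001
```

Firm contact at z = 0.107, exactly where the closed lever should be. I'll lift straight off and check.

>>> move_arm --increments '[[[0,-0.3,0,0],[0,-0.7,0,0],[0,-0.9,0,0],[0,-0.9,0,0],[0,-0.9,-0.3,0],[0,-0.9,-0.3,0],[0,0,0,0]]]'

```text
time_s: 15.75
eef_pos: [0.5848, -0.1698, 0.2432]
eef_rot: [[0.999, 0.006, -0.039], [0.039, -0.002, 0.999], [0.006, -1.0, -0.003]]
ft_force: [0.8, 0.1, 0.4]
grip_width: 0.001
```

```bash
python3 - <<'E'
from h import *
st()
im=grab_frame('scene'); cv2.imwrite('pics/s15.png',cv2.resize(im[150:275,235:400,::-1],None,fx=4.8,fy=4.8,interpolation=cv2.INTER_CUBIC))
c=calibration('wrist'); im=grab_frame('wrist'); cv2.imwrite('pics/w15.png',im[:,:,::-1]); cv2.imwrite('pics/w15c.png',cv2.resize(im[0:220,200:440,::-1],None,fx=2.6,fy=2.6,interpolation=cv2.INTER_CUBIC))
im=grab_frame('top'); cv2.imwrite('pics/top15.png',cv2.resize(im[155:240,255:395,::-1],None,fx=5.6,fy=5.6,interpolation=cv2.INTER_CUBIC))
E
```

```text
t 15.75 stage [-0.1509 -0.0038  0.2432] yaw 2.23 R [ 0.006 -0.002 -1.   ] F [0.8 0.1 0.4] w 0.0007788691827945004 q7 0.47944187154969714
```

View pics/s15.png

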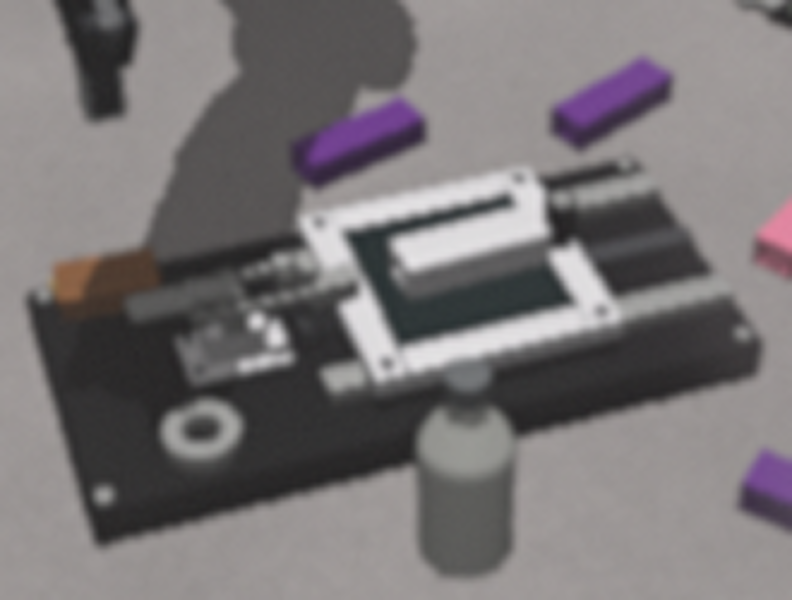

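View pics/w15c.png

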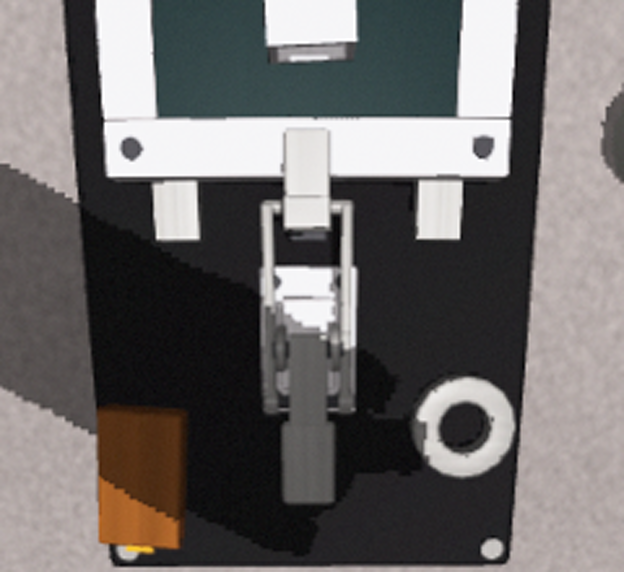

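View pics/top15.png

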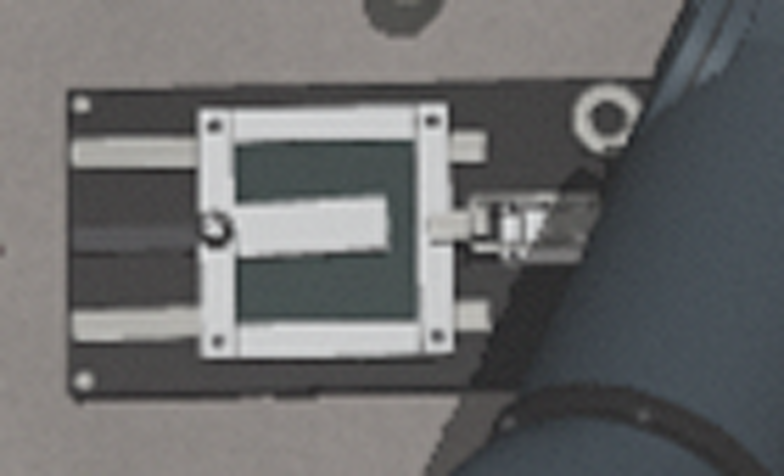

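The lever lies flat, the bar is hidden under the lip at (308,205), and the profile is in place. One numeric check, then I hand in.

```bash
python3 - <<'E'
from h import *
c=calibration('wrist')
q=lambda p,z:S(atz(c,(p[0]/2.6+200,p[1]/2.6),z)).round(4)
print('lever tip',q((308,500),.08),'bar ends',q((268,205),.076),q((348,205),.076),'lip',q((306,227),.087))
print(S(atz(calibration('top'),crop2px((301,226),255,155,5.6),.077)), st()['time_s'])
job.job_done()
E
```

```text
lever tip [-0.1489 -0.0002  0.08  ] bar ends [-0.0429  0.0134  0.076 ] [-0.0429 -0.0145  0.076 ] lip [-0.0509  0.      0.087 ]
t 15.9 stage [-0.1481 -0.0023  0.2389] yaw 2.34 R [-0.001  0.001 -1.   ] F [0.1 1.2 0. ] w -0.0042567344172468454 q7 0.47937630051931474
[ 0.05661897 -0.00011296  0.077     ] 15.9
the job is handed in; nothing more can be done
```

I handed the job in at 15.9 s. The carriage is home, the loop is on the keeper and the lever is pressed closed. No verdict was reported, so this rests on my own checks.

- **Carriage:** I pushed it home by the knob with closed fingers. It moved about 51 mm, then the force rose to 40 N with no more travel.
- **Loop:** I nudged it past upright from behind, and it fell over the keeper by itself with the lever still up.
- **Lever:** I pressed it down along its arc until firm contact, at the height the closed lever should have. The wrist force peaked at about 61 N.

**Last checks**
- **Lever:** It lies flat. Its tip measured at stage x = -149 mm, against about -153 mm expected, which is within the picture accuracy.
- **Crossbar:** It sits at stage x = -43 mm, within about 2 mm of the keeper point and under the lip.
- **Carriage:** It did not shift in the top view between reaching the stop and the end.
- **Profile:** It lies flat on the glass, about 14 mm from the glass centre along x and central in y.
- **Bystanders:** The ring gauge, gauge box and bottle are where they were. I did not recheck the caliper, offcut, pen cup and screwdriver at the end, but the arm never went down near them.
- **Disagreement:** The wrist and top cameras differed by about 2 mm in stage y, which is within calibration.

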